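# Snap the sample carrier into the thickness gauge

## Task

Load the foam sample into the thickness gauge: lay the aluminium carrier flat on the grey bed in front of the blue gauge head, foam end first, then push it from behind under the low bridge, past the spring catch, until the catch snaps in behind its rear edge and holds it against the ejector spring. Push with feeling and stop when it comes up against the end wall; do not ram it. Leave the dark-lidded jar, the sanding block and the round foam piece where they are, and let go of everything.

Things in the scene. Friction and masses are not known exactly. Their poses are not given: they have to be found in the camera images.
- station: Gauge station, fixed: grey bed plate 360 x 110 mm (station x -200 to +160 mm), top at z = 6 mm, with a blue gauge head toward +x. Origin: on the bed's underside; +x = push direction along the bed's middle line, +y to its left. A bridge 104 mm wide spans the channel: underside z = 36 mm, top 44 mm, dial on it to z = 64 mm. More than 35 N between station and carrier in the channel counts as ramming.
- station_lay (a point): Point on the bed's top, 135 mm before the station's origin: the carrier can be laid here, its centre on this point; its nose is then before or just inside the mouth. The channel is 67 mm wide, centred on the middle line; its flared mouth (about 80 mm wide) begins 50 to 70 mm before the true latched rear edge (see station_home). Rails and catch up to 27 mm high.
- station_home (a point): Point on the bed's top, above the station's origin: NOMINAL place of the latched carrier's rear edge. The true place differs by up to 28 mm either way (unreported: the whole head with mouth, catch and wall is clamped deeper or shallower). The bridge begins 30 mm past it. A rigid end wall stops the carrier 7 mm past its true latched place; the catch snaps in 3 to 4 mm past it.
- catch (a joint): Spring catch, 46 mm steel leaf with orange tab on the channel's +y side, hinged near the mouth, tip slanting in and forward, jutting about 11 mm in. rad: 0 = sprung in, grows as pushed aside (about 0.18 along the carrier's side), near 0 again once snapped in behind the rear edge. A pusher at the rear edge must stay below station y = +20 mm to leave it room. Passing it takes 1 to 5 N.
- plunger (a joint): Brass ejector plunger at the channel's end, sprung toward station -x. m: 0 = fully out, grows as the nose presses it in (3 N at first touch, plus 200 N/m). About 0.0085 with the carrier latched and released, 0.0115 when the catch snaps in, 0.015 with the carrier at the end wall (push 6 to 12 N just before it). Not latched, it pushes the carrier back out.
- carrier_center (a point): Centre of the carrier, half-way up: loose aluminium plate 96 (x) x 64 (y) x 14 mm, 0.1 to 0.25 kg, flat on the bench at first. x points to its nose, z up. Blue foam 30 x 37 mm (top 26 mm over the underside) is fixed on it 18 mm toward the nose, with a 5 mm high bar behind it; orange stripe along the rear edge, 48 mm behind the centre. Can be gripped across its 64 mm width.
- carrier_nose (a point): Middle of the carrier's front (nose) edge, half-way up the plate, 48 mm ahead of its centre.
- pigment_jar: Glass jar with dark lid, 70 mm wide, 86 mm high, standing; origin centre of underside. Bystander.
- sanding_block: Cork sanding block wrapped in sandpaper, 61 x 112 x 32 mm; origin centre of underside. Bystander.
- foam_disc: Round beige foam offcut, 48 mm across, 20 mm high, lying flat; origin centre of underside. Bystander.

How it is judged:
On the way:
1. the carrier, in the channel, pushes the catch aside (value of joint catch above 0.12 rad and x of carrier_nose in the frame of station above -0.04 m), for 0.1 s.
At the end, for the whole second after the job is handed in: Carrier flat and straight (0.08 rad) in the channel, foam end first, within 6 mm of the middle line, nose over 60 mm past the station origin, at rest; catch sprung in (under 0.08 rad) behind it, ejector plunger held pressed 4 to 12 mm with nothing pushing (value of joint plunger between 0.004 and 0.012 m and value of joint catch below 0.08 rad and x of carrier_nose in the frame of station above 0.06 m and y of carrier_center in the frame of station between -0.006 and 0.006 m and angle between the x axis of carrier_center and the x axis of station, either way round below 0.08 rad and angle between carrier_center's own z axis and vertical below 0.06 rad and linear speed of carrier below 0.02 m/s); the robot touches nothing.
It fails at once if the carrier, in the channel, is rammed (over 35 N between carrier and station) (contact force between carrier and station above 35 N and x of carrier_nose in the frame of station above 0.03 m).
It fails at once if a bystander is moved more than 25 mm (distance of any of pigment_jar, sanding_block, foam_disc from where it was at the start of the episode above 0.025 m).
It also fails if it takes over 61 s, if anything falls off the work surface, if the arm or the gripper's body presses on something with over 40 N, if the wrist force passes 120 N, or if a joint passes its speed limit or range.

## Robot

A 7-joint arm with a two-finger parallel gripper is mounted at the origin on the work surface; the furniture and walls round the work are solid. World frame = base frame: x ahead of the robot, y to its left, z up, the work surface at z = 0. Lengths are in m, angles in rad, forces in N, time in s.
With the tool pointing down it reaches from about 0.425 to 0.825 m from the base axis. Payload 3.6 kg.
Tool frame: the origin (TCP) lies at the very end of the fingers, on their centre line; the grasp point (between the pads) lies 19 mm behind it (tcp_to_grasp is the z of the grasp point in the tool frame, in m); z points along the fingers, y is the line along which they close (so a half turn about z gives the same grasp; the last joint's range is limited). The gripper opens to 93 mm and grips with 3 to 60 N. Pads are 15 mm wide; open, the fingers measure 128 mm over their backs; the gripper's body (75 mm by 188 mm) begins 65 mm behind the grasp point.
Start: joints at [1.173, 0.615, -0.013, 1.423, 0.008, 1.103, -0.04], TCP at [0.236, -0.606, 0.219] pointing down, gripper open.
Joint ranges: [-3.12, 3.12], [-0.3, 2.06], [-1.34, 1.32], [0.26, 2.42], [-1.36, 4.5], [0.01, 1.98], [-2.84, 2.84]. Speed limits (rad/s): [2.79, 2.79, 3.14, 3.14, 3.14, 3.14, 3.14].

## Interface

Orientations are given as [roll, pitch, yaw] about the fixed x, y, z axes, in that order (R = Rz(yaw) Ry(pitch) Rx(roll)).
In Python, from station import * gives the robot as it stands.
- The arm moves only by the tool servo_tool, never from a script. Its argument "rows" is a list of rows, each an object with "dp": the shift along the tool's x, y, z scaled (see below), a list of three; "roll": the turn about the tool's z scaled (see below). A call has 1 to 8 rows; each row shifts and turns the commanded pose from where the row before left it, along the tool's axes as they then stand; what a row does not reach is not made up. The controller multiplies each number of a shift by 40 mm and each number of a turn by 0.5 rad. A row lasts 1/12 s, in which the tool goes at most 41.7 mm and 7.16 degrees, less where a joint would pass 70% of its speed; a pose out of reach is approached as far as the arm can. A call with a number of a shift or a turn outside -1 to 1 is refused whole. A call with a gripper value outside its range is refused whole. "grip" is the opening, from -1 (shut) to 1 (fully open), set as the call begins (left out, the last holds). The fingers move at their own pace and stop on an object; "force" is the grip in N (left out, the last holds). Time passes only in rows, so rows that do not move let the fingers close. It gives the time, the measured TCP pose, the force, the opening and the grip force at its end, in the units of the state.
- sense(): the state, without advancing time (a new reading comes with each control period).
- get_image(name): name is "scene" or "top" or "wrist"; returns a dict with "pixels" (420x560x3 uint8, red, green, blue), "fx", "fy", "cx", "cy" (pixels), "rvec" (rotation vector, rad) and "tvec" (3), from world to camera coordinates, as OpenCV has them. Camera axes: x right, y down, z forward; pixel columns grow to the right and rows downward; lengths in m; the calibration is good to about 2 mm. The wrist camera is an equidistant fisheye: a pixel r from the principal point sees the ray r / f radians off the axis. A picture is of the moment at which its call begins. There is no depth.
- close_job(): hands the job in; it is judged then, once.
The state is a dict: "time_s": time; "joint_pos": joint angles; "joint_vel": joint speeds; "tau": joint torques, N m; "tcp_pos": TCP position; "eef_rot": TCP orientation; "force": force on the tool from outside, world axes, zero at the start; "moment": the same for the moment, N m; "grip_width": finger opening in m; "grasp_force": force on a finger pad.
Only numpy, scipy, OpenCV 4.12 (cv2) and the standard library are available. Lean on these libraries where they do the work, as an engineer would, in place of code of your own. Each camera call takes 0.05 s, during which the arm holds its last target. There are 200 camera calls.

## Working session

There is one attempt and no reset: what is moved stays moved. The work goes in short steps, Python scripts to look and compute and a tool call to move; the robot and the scene stay as the last step left them, time stands still between calls to the robot, and variables do not carry over. Pictures are saved under pics/ and viewed, at most 10 in all, crops included, and the job is handed in when it is done.

Besides the shell and the picture viewer there is one more tool, called after ">>>" by a JSON object that holds its "op" and its "data". servo_tool: Moves the arm, as the interface text tells. Its arguments: {"type":"object","properties":{"rows":{"type":"array","items":{"type":"object","properties":{"dp":{"type":"array","items":{"type":"number","minimum":-1,"maximum":1}},"roll":{"type":"number","minimum":-1,"maximum":1}}}},"grip":{"type":"number"},"force":{"type":"number"}},"required":["rows"]}

```bash
ls; mkdir -p pics; cat > h.py <<'E'
from station import *
import numpy as np, cv2
from scipy.spatial.transform import Rotation as Ro
def snap(n,f=None):
    im=get_image(n)
    if f: cv2.imwrite('pics/'+f,cv2.cvtColor(im['pixels'],cv2.COLOR_RGB2BGR))
    return im
def ray(im,u,v,fish=False):
    R=cv2.Rodrigues(np.array(im['rvec'],float))[0];t=np.array(im['tvec'],float).ravel()
    x=(u-im['cx'])/im['fx'];y=(v-im['cy'])/im['fy']
    if fish:
        r=np.hypot(x,y)+1e-12; d=np.array([x/r*np.sin(r),y/r*np.sin(r),np.cos(r)])
    else: d=np.array([x,y,1.])
    return -R.T@t, R.T@d
def plane(im,u,v,z,fish=False):
    c,d=ray(im,u,v,fish); return c+d*(z-c[2])/d[2]
E
python3 - <<'E'
from h import *
a=snap('top','top.png');b=snap('scene','scene.png')
s=sense();print({k:np.round(s[k],3) for k in s})
for i in(a,b): print(i['fx'],i['cx'],i['cy'],ray(i,280,210))
E
```

```text
pics
{'time_s': np.float64(0.1), 'joint_pos': array([ 1.173,  0.616, -0.013,  1.425,  0.008,  1.103, -0.04 ]), 'joint_vel': array([ 0.   , -0.004, -0.   , -0.004, -0.   ,  0.001, -0.   ]), 'tau': array([ 1.0000e-03, -4.6004e+01,  2.1000e-01, -1.6625e+01, -6.1000e-02,
        1.7000e-02,  0.0000e+00]), 'tcp_pos': array([ 0.235, -0.605,  0.218]), 'eef_rot': array([-3.139,  0.   ,  0.371]), 'force': array([ 0.443, -0.134,  0.143]), 'moment': array([ 0.004, -0.017, -0.028]), 'grasp_force': np.float64(0.0), 'grip_width': np.float64(0.093)}
482.53623515217305 272.5128414182628 213.52005197889062 (array([0.40115903, 0.02884475, 1.31287549]), array([ 0.09143128, -0.01165457, -0.99589079]))
486.4039562280003 267.7944741533629 212.85948634064258 (array([0.12288508, 0.47902933, 0.82159352]), array([ 0.38749083, -0.49933756, -0.77535611]))
```

View pics/top.png

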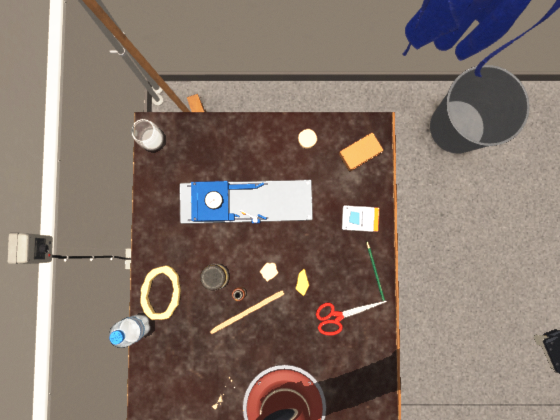

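View pics/scene.png

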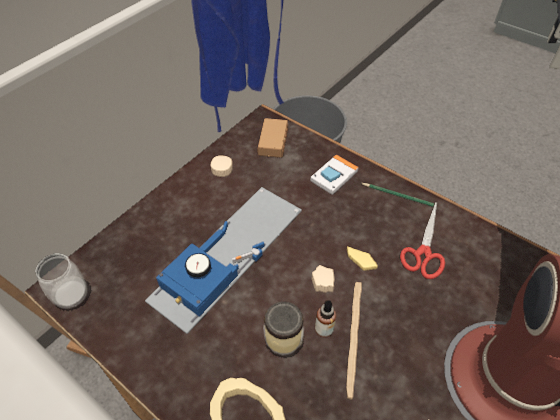

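Top view: the bed is at px (180–312, 180–222), with its mouth opening to the right. The carrier is at about (360,218), with its orange stripe on the right, so its nose already faces the gauge. The jar (215,277), disc (307,138) and block (362,151) are clear of the path. The scene view agrees.

```bash
python3 - <<'E'
from h import *
a=snap('top');b=snap('scene')
def rect(im,mask,z,name):
    n,l,st,c=cv2.connectedComponentsWithStats(mask.astype(np.uint8),connectivity=8)
    for i in range(1,n):
        if st[i,4]<25: continue
        p=np.argwhere(l==i)[:,::-1]
        w=np.array([plane(im,u,v,z)[:2] for u,v in p],np.float32)
        r=cv2.minAreaRect(w*1000); print(name,st[i,:5],np.round(w.mean(0),4),np.round(r[0],1),np.round(r[1],1),round(r[2],2))
for nm,im,roi in(('top',a,(330,195,390,240)),('scene',b,(300,145,365,200))):
    hsv=cv2.cvtColor(im['pixels'],cv2.COLOR_RGB2HSV).astype(int);H,S,V=hsv[...,0],hsv[...,1],hsv[...,2]
    R=np.zeros(H.shape,bool);R[roi[1]:roi[3],roi[0]:roi[2]]=1
    rect(im,R&(V>110),.014,nm+' carrier')
    rect(im,R&(H>5)&(H<25)&(S>150)&(V>120),.014,nm+' stripe')
    rect(im,R&(H>85)&(H<120)&(S>70)&(V>90),.026,nm+' foam')
im=a;hsv=cv2.cvtColor(im['pixels'],cv2.COLOR_RGB2HSV).astype(int);H,S,V=hsv[...,0],hsv[...,1],hsv[...,2]
R=np.zeros(H.shape,bool);R[170:232,170:322]=1
rect(im,R&(V>110)&(S<60),.006,'bed grey'); rect(im,R&((V>110)),.006,'bed all')
rect(im,R&(H>95)&(H<125)&(S>130)&(V>60),.044,'blue')
for u,v in((180,182),(312,180),(312,220),(180,222)):print(plane(im,u,v,.006)[:2])
cv2.imwrite('pics/c1.png',cv2.resize(cv2.cvtColor(a['pixels'][165:240,170:390],cv2.COLOR_RGB2BGR),None,fx=3.6,fy=3.6,interpolation=cv2.INTER_CUBIC))
E
```

```text
top carrier [342 205  38  27 942] [ 0.4987 -0.2028] [ 498.6 -202.8] [100.7  68.4] 86.68
top stripe [374 207   6  24 101] [ 0.4953 -0.246 ] [ 497.4 -246.5] [12.6 62.8] 84.94
top foam [350 212   9  12  92] [ 0.4995 -0.1846] [ 499.4 -184. ] [21.4 29.4] 89.21
scene carrier [338 145  27  14 195] [ 0.5017 -0.2985] [ 503.9 -287.2] [62.  43.9] 38.21
scene carrier [ 310  154   49   40 1049] [ 0.4967 -0.2011] [ 497.2 -201.9] [107.6  70.5] 87.33
scene stripe [333 155  25  15 105] [ 0.498  -0.2493] [ 498.2 -249.2] [13.1 63.4] 86.69
scene foam [321 167  19  15 164] [ 0.4973 -0.1852] [ 497.8 -185.7] [33.6 35.4] 80.78
bed grey [ 223  179   90   44 3192] [0.5462 0.0349] [546.5  47.9] [114.7 243.5] 1.41
bed grey [179 182  34  42 504] [0.5375 0.27  ] [541.5 244.9] [114.3  86.8] 3.48
bed grey [205 191  17  18 236] [0.5498 0.1963] [549.8 196.2] [44.8 44.3] 45.25
bed all [ 179  176  135   48 5508] [0.5461 0.1069] [551.7 106.5] [127.9 364.9] 1.1
bed all [219 226  10   6  28] [0.4682 0.1698] [466.  168.8] [26.5 11.5] 58.17
blue [ 191  181   73   40 1337] [0.5442 0.1915] [543.  154.6] [103.8 191.2] 0.05
[0.59781986 0.28703356]
[ 0.60355131 -0.07391849]
[ 0.4939581  -0.07329162]
[0.48819171 0.28513598]
```

View pics/c1.png

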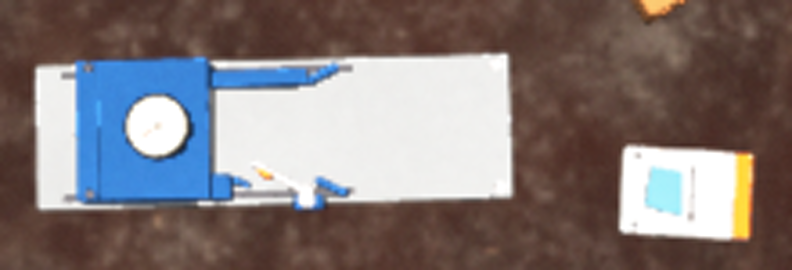

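>>> {"op": "servo_tool", "data": {"rows": [{"dp":[0,0,0],"roll":-0.24},{"dp":[0,0,0],"roll":-0.24},{"dp":[0,0,0],"roll":-0.24},{"dp":[0,0,0],"roll":-0.24},{"dp":[0,0,0],"roll":-0.24},{"dp":[0,0,0],"roll":-0.24},{"dp":[0,0,0],"roll":-0.24},{"dp":[0,0,0],"roll":-0.24}], "grip": 1}}

```text
time_s: 0.87
tcp_pos: [0.2353, -0.6057, 0.2183]
eef_rot: [-3.141, -0.0, 1.337]
force: [0.4, 0.1, -0.2]
grip_width: 0.0931
grasp_force: 0.0
```

```bash
cat >> h.py <<'E'
def goal(x,y,z,yaw):
    s=sense();p=np.array(s['tcp_pos']);e=s['eef_rot'];R=Ro.from_euler('xyz',e).as_matrix()
    dy=(yaw-e[2]+np.pi)%(2*np.pi)-np.pi
    print('t',round(float(s['time_s']),2),'tcp',np.round(p,4),'rpy',np.round(e,4),'F',np.round(s['force'],1),'w',round(float(s['grip_width']),4),'gf',round(float(s['grasp_force']),1))
    print('shift units',np.round(R.T@(np.array([x,y,z])-p)/.04,3),'roll units',round(-dy/.5,3))
    R2=Ro.from_euler('xyz',[e[0],e[1],yaw]).as_matrix(); print('after roll', np.round(R2.T@(np.array([x,y,z])-p)/.04,3))
E
python3 -c "
from h import *
goal(.498,-.202,.12,1.51)"
```

```text
t 0.87 tcp [ 0.2353 -0.6057  0.2183] rpy [-3.1411e+00 -5.0000e-04  1.3365e+00] F [ 0.4  0.1 -0.2] w 0.0931 gf 0.0
shift units [11.339  4.047  2.462] roll units -0.347
after roll [10.471  5.943  2.461]
```

>>> {"op": "servo_tool", "data": {"rows": [{"dp":[0,0,0],"roll":-0.175},{"dp":[0,0,0],"roll":-0.175},{"dp":[0.75,0.42,0.17],"roll":0},{"dp":[0.75,0.42,0.17],"roll":0},{"dp":[0.75,0.42,0.17],"roll":0},{"dp":[0.75,0.42,0.17],"roll":0},{"dp":[0.75,0.42,0.17],"roll":0},{"dp":[0.75,0.42,0.17],"roll":0}]}}

```text
time_s: 1.53
tcp_pos: [0.3483, -0.4313, 0.1775]
eef_rot: [-3.142, -0.0, 1.505]
force: [0.8, -0.4, -0.7]
grip_width: 0.0933
grasp_force: 0.0
```

>>> {"op": "servo_tool", "data": {"rows": [{"dp":[0.75,0.42,0.17],"roll":0},{"dp":[0.75,0.42,0.17],"roll":0},{"dp":[0.75,0.42,0.17],"roll":0},{"dp":[0.75,0.42,0.17],"roll":0},{"dp":[0.75,0.42,0.17],"roll":0},{"dp":[0.75,0.42,0.17],"roll":0},{"dp":[0.75,0.42,0.17],"roll":0},{"dp":[0,0,0],"roll":0}]}}

```text
time_s: 2.2
tcp_pos: [0.4831, -0.2216, 0.1296]
eef_rot: [3.139, -0.006, 1.519]
force: [0.1, 0.3, 0.2]
grip_width: 0.0929
grasp_force: 0.0
```

```bash
python3 -c "
from h import *
goal(.498,-.202,.005,1.51)
im=snap('wrist','w1.png')
print(im['fx'],im['cx'],im['cy'],ray(im,280,210,True))"
```

```text
t 2.2 tcp [ 0.4831 -0.2216  0.1296] rpy [ 3.1393 -0.0065  1.5188] F [0.1 0.3 0.2] w 0.0929 gf 0.0
shift units [0.488 0.34  3.119] roll units 0.018
after roll [0.491 0.336 3.119]
325.19226210127806 282.8285303611918 208.4128393294032 (array([ 0.48596892, -0.15238696,  0.29537129]), array([-0.01945261, -0.25197477, -0.96753827]))
```

View pics/w1.png

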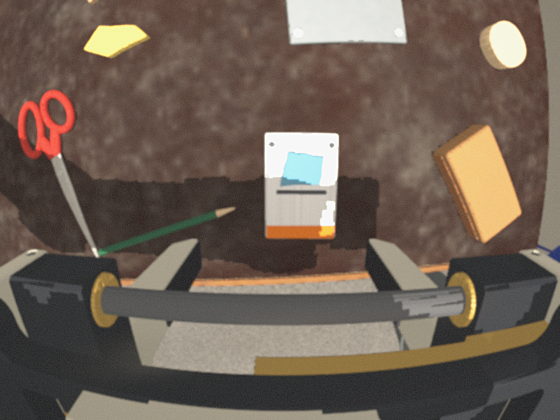

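Wrist view: the carrier is between the open fingers, with corners at about (265,133), (338,133), (336,238) and (266,238). The bed's front corners are at (289,43) and (406,41).

```bash
python3 -c "
from h import *
im=snap('wrist')
P=[plane(im,u,v,.014,True) for u,v in((265,133),(338,133),(336,238),(266,238))]
P=np.array(P);print(P.round(4),P.mean(0), (P[:2].mean(0)-P[2:].mean(0)))
print(plane(im,289,43,.006,True),plane(im,406,41,.006,True))
v=P[:2].mean(0)-P[2:].mean(0);print(np.arctan2(v[1],v[0]))
"
```

```text
[[ 0.469  -0.1613  0.014 ]
 [ 0.532  -0.1642  0.014 ]
 [ 0.5282 -0.2599  0.014 ]
 [ 0.4636 -0.2561  0.014 ]] [ 0.49820191 -0.2103628   0.014     ] [0.00460308 0.09526597 0.        ]
[ 0.49421904 -0.08104123  0.006     ] [ 0.60312718 -0.0774822   0.006     ]
1.522515638996835
```

>>> {"op": "servo_tool", "data": {"rows": [{"dp":[0.44,0.34,0.3],"roll":0.01},{"dp":[0,0,0.6],"roll":0},{"dp":[0,0,0.6],"roll":0},{"dp":[0,0,0.5],"roll":0},{"dp":[0,0,0.4],"roll":0},{"dp":[0,0,0.25],"roll":0},{"dp":[0,0,0],"roll":0},{"dp":[0,0,0],"roll":0}]}}

```text
time_s: 2.97
tcp_pos: [0.4931, -0.2153, 0.0243]
eef_rot: [-3.141, 0.001, 1.499]
force: [0.4, 0.5, 0.8]
grip_width: 0.0928
grasp_force: 0.0
```

```bash
python3 -c "
from h import *
goal(.498,-.204,.005,1.515)"
```

```text
t 2.97 tcp [ 0.4931 -0.2153  0.0243] rpy [-3.1412e+00  5.0000e-04  1.4990e+00] F [0.4 0.5 0.8] w 0.0928 gf 0.0
shift units [0.291 0.102 0.483] roll units -0.032
after roll [0.289 0.106 0.483]
```

>>> {"op": "servo_tool", "data": {"rows": [{"dp":[0.29,0.11,0.1],"roll":-0.03},{"dp":[0,0,0.2],"roll":0},{"dp":[0,0,0.18],"roll":0},{"dp":[0,0,0],"roll":0},{"dp":[0,0,0],"roll":0}]}}

```text
time_s: 3.38
tcp_pos: [0.4983, -0.2027, 0.0047]
eef_rot: [-3.14, -0.0, 1.516]
force: [0.5, -0.3, 0.1]
grip_width: 0.0931
grasp_force: 0.0
```

```bash
python3 -c "
from h import *
goal(.498,-.204,.005,1.515)"
```

```text
t 3.38 tcp [ 0.4983 -0.2027  0.0047] rpy [-3.1404e+00 -1.0000e-04  1.5161e+00] F [ 0.5 -0.3  0.1] w 0.0931 gf 0.0
shift units [-0.032 -0.005 -0.009] roll units 0.002
after roll [-0.032 -0.005 -0.009]
```

>>> {"op": "servo_tool", "data": {"rows": [{"dp":[0,0,0],"roll":0},{"dp":[0,0,0],"roll":0},{"dp":[0,0,0],"roll":0},{"dp":[0,0,0],"roll":0},{"dp":[0,0,0],"roll":0},{"dp":[0,0,0],"roll":0},{"dp":[0,0,0],"roll":0},{"dp":[0,0,0],"roll":0}], "grip": -1, "force": 25}}

```text
time_s: 4.05
tcp_pos: [0.499, -0.203, 0.0053]
eef_rot: [3.141, 0.0, 1.516]
force: [-0.1, -0.4, 1.1]
grip_width: 0.0634
grasp_force: 25.0
```

>>> {"op": "servo_tool", "data": {"rows": [{"dp":[0,0,0],"roll":0},{"dp":[0,0,0],"roll":0},{"dp":[0,0,0],"roll":0},{"dp":[0,0,0],"roll":0}]}}

```text
time_s: 4.38
tcp_pos: [0.4991, -0.203, 0.0053]
eef_rot: [3.141, 0.0, 1.516]
force: [1.5, 0.8, 1.8]
grip_width: 0.064
grasp_force: 25.0
```

>>> {"op": "servo_tool", "data": {"rows": [{"dp":[0,0,-0.4],"roll":0},{"dp":[0,0,-0.5],"roll":0},{"dp":[0,0,-0.3],"roll":0},{"dp":[0,0,0],"roll":0}]}}

```text
time_s: 4.72
tcp_pos: [0.4995, -0.2031, 0.0547]
eef_rot: [3.139, 0.001, 1.516]
force: [0.8, 0.7, -1.3]
grip_width: 0.0637
grasp_force: 25.0
```

```bash
python3 - <<'E'
from h import *
goal(.548,-.015,.06,1.59)
# bed edges in top view, sub-pixel: fit lines to the long edges of the bright bed at bare section
im=snap('top');g=cv2.GaussianBlur(cv2.cvtColor(im['pixels'],cv2.COLOR_RGB2GRAY),(3,3),0).astype(float)
def cross(col,lo,hi):
    s=g[lo:hi,col];m=140.
    for i in range(len(s)-1):
        if (s[i]-m)*(s[i+1]-m)<0: return lo+i+(m-s[i])/(s[i+1]-s[i])
T=[];B=[]
for c in range(272,309,2):
    a=cross(c,170,190);b=cross(c,210,232)
    if a: T.append(plane(im,c,a,.006)[:2])
    if b: B.append(plane(im,c,b,.006)[:2])
for E in(T,B):
    E=np.array(E);k=np.polyfit(E[:,1],E[:,0],1);print('x=',k[1],'slope',k[0],len(E),np.std(E[:,0]-np.polyval(k,E[:,1])))
for r in (190,200,210):
    s=g[r];c=[i for i in range(300,325) if (s[i]-140)*(s[i+1]-140)<0];print(r,[plane(im,i+(140-s[i])/(s[i+1]-s[i]),r,.006)[:2] for i in c])
    c=[i for i in range(172,188) if (s[i]-140)*(s[i+1]-140)<0];print(r,[plane(im,i+(140-s[i])/(s[i+1]-s[i]),r,.006)[:2] for i in c])
E
```

```text
t 4.72 tcp [ 0.4995 -0.2031  0.0547] rpy [3.1388e+00 7.0000e-04 1.5157e+00] F [ 0.8  0.7 -1.3] w 0.0637 gf 25.0
shift units [ 4.762  0.951 -0.133] roll units -0.149
after roll [ 4.678  1.302 -0.132]
x= 0.6040054374031505 slope -0.031112051085748504 17 0.0003498991476711721
x= 0.4923209319569809 slope -0.04062037022937561 17 0.00022544523145509308
190 [array([ 0.57600797, -0.07278681])]
190 [array([0.57576901, 0.28942997])]
200 [array([ 0.54856221, -0.07319141])]
200 [array([0.54829498, 0.28846344])]
210 [array([ 0.52121287, -0.07389228])]
210 [array([0.52091728, 0.28753179])]
```

>>> {"op": "servo_tool", "data": {"rows": [{"dp":[0,0,0],"roll":-0.16},{"dp":[0.4,0.1,0],"roll":0},{"dp":[0.8,0.22,0],"roll":0},{"dp":[0.8,0.22,0],"roll":0},{"dp":[0.8,0.22,0],"roll":0},{"dp":[0.8,0.22,0],"roll":0},{"dp":[0.7,0.22,0],"roll":0},{"dp":[0.4,0.11,0],"roll":0}]}}

```text
time_s: 5.43
tcp_pos: [0.5461, -0.0083, 0.0517]
eef_rot: [-3.14, -0.003, 1.601]
force: [0.1, 0.5, -1.6]
grip_width: 0.0635
grasp_force: 25.0
```

>>> {"op": "servo_tool", "data": {"rows": [{"dp":[0,0,0],"roll":0},{"dp":[0,0,0],"roll":0}]}}

```text
time_s: 5.6
tcp_pos: [0.5451, -0.0126, 0.0517]
eef_rot: [-3.138, -0.0, 1.599]
force: [-1.1, -0.8, -1.2]
grip_width: 0.0637
grasp_force: 25.0
```

```bash
python3 - <<'E'
from h import *
goal(.5474,-.013,.012,1.597)
im=snap('wrist','w2.png')
E
```

```text
t 5.6 tcp [ 0.5451 -0.0126  0.0517] rpy [-3.1383 -0.      1.5986] F [-1.1 -0.8 -1.2] w 0.0637 gf 25.0
shift units [-0.01   0.059  0.992] roll units 0.003
after roll [-0.01   0.06   0.992]
```

View pics/w2.png

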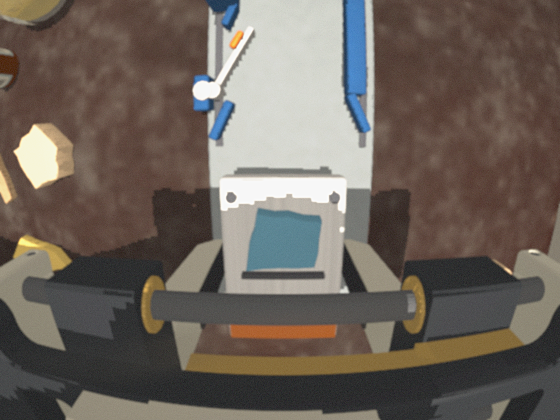

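Wrist view: the carrier is held level above the bed, with its nose edge at row ~180 (221–346). The bed's edges are at columns 208/373 near row 150, and the flare tips are at (215,135) and (365,128). The catch tip, at (250,30), is still well ahead.

```bash
python3 - <<'E'
from h import *
im=snap('wrist');g=cv2.cvtColor(im['pixels'],cv2.COLOR_RGB2HSV)[...,1:].astype(float)
f=lambda u,v,z:plane(im,u,v,z,True)[:3].round(4)
for v in (60,110,150): print(v,[f(u,v,.006) for u in ((208,373) if v>100 else (210,374))])
print('flare',f(215,135,.027),f(365,128,.027)); print('nose',f(221,180,.061),f(346,180,.061)); print('catch tip',f(250,30,.022))
print(sense()['tcp_pos'])
E
```

```text
60 [array([0.4943, 0.0987, 0.006 ]), array([0.6013, 0.1023, 0.006 ])]
110 [array([0.4938, 0.0651, 0.006 ]), array([0.6015, 0.0684, 0.006 ])]
150 [array([0.4938, 0.0387, 0.006 ]), array([0.6029, 0.0418, 0.006 ])]
flare [0.5031 0.0493 0.027 ] [0.5913 0.056  0.027 ]
nose [0.5132 0.0284 0.061 ] [0.5747 0.03   0.061 ]
catch tip [0.5217 0.114  0.022 ]
[ 0.54506131 -0.01565806  0.05200339]
```

>>> {"op": "servo_tool", "data": {"rows": [{"dp":[0,0.07,0.3],"roll":0},{"dp":[0,0,0.3],"roll":0},{"dp":[0,0,0.2],"roll":0},{"dp":[0,0,0.1],"roll":0},{"dp":[0,0,0.06],"roll":0},{"dp":[0,0,0],"roll":0},{"dp":[0,0,0],"roll":0}]}}

```text
time_s: 6.28
tcp_pos: [0.5493, -0.0137, 0.0147]
eef_rot: [3.141, -0.0, 1.596]
force: [0.6, 0.2, -1.0]
grip_width: 0.0635
grasp_force: 25.0
```

```bash
python3 - <<'E'
from h import *
goal(.548,-.014,.0115,1.595)
E
```

```text
t 6.28 tcp [ 0.5493 -0.0137  0.0147] rpy [ 3.1413e+00 -1.0000e-04  1.5955e+00] F [ 0.6  0.2 -1. ] w 0.0635 gf 25.0
shift units [-0.007 -0.034  0.081] roll units 0.001
after roll [-0.007 -0.034  0.081]
```

>>> {"op": "servo_tool", "data": {"rows": [{"dp":[0,-0.03,0.04],"roll":0},{"dp":[0,0,0.04],"roll":0},{"dp":[0,0,0],"roll":0},{"dp":[0,0,0],"roll":0}]}}

```text
time_s: 6.62
tcp_pos: [0.548, -0.0135, 0.0116]
eef_rot: [3.141, -0.0, 1.596]
force: [-0.7, 0.2, -1.8]
grip_width: 0.0634
grasp_force: 25.0
```

>>> {"op": "servo_tool", "data": {"rows": [{"dp":[0,0,0],"roll":0},{"dp":[0,0,0],"roll":0},{"dp":[0,0,0],"roll":0},{"dp":[0,0,0],"roll":0},{"dp":[0,0,0],"roll":0},{"dp":[0,0,0],"roll":0},{"dp":[0,0,0],"roll":0}], "grip": 1}}

```text
time_s: 7.2
tcp_pos: [0.548, -0.0135, 0.0115]
eef_rot: [3.141, -0.0, 1.596]
force: [0.4, -1.3, -0.1]
grip_width: 0.0928
grasp_force: 0.0
```

```bash
python3 - <<'E'
from h import *
goal(.548,-.09,.06,1.595)
E
```

```text
t 7.2 tcp [ 0.548  -0.0135  0.0115] rpy [ 3.1414 -0.      1.5958] F [ 0.4 -1.3 -0.1] w 0.0928 gf 0.0
shift units [-1.911 -0.049 -1.211] roll units 0.002
after roll [-1.911 -0.047 -1.211]
```

>>> {"op": "servo_tool", "data": {"rows": [{"dp":[0,0,-0.5],"roll":0},{"dp":[0,0,-0.6],"roll":0},{"dp":[0,0,-0.2],"roll":0},{"dp":[-0.5,0,0],"roll":0},{"dp":[-0.8,0,0],"roll":0},{"dp":[-0.5,0,0],"roll":0},{"dp":[-0.3,0,0],"roll":0},{"dp":[0,0,0],"roll":0}], "grip": -1}}

```text
time_s: 7.87
tcp_pos: [0.5496, -0.1015, 0.063]
eef_rot: [-3.141, 0.002, 1.59]
force: [-0.6, -0.6, -0.0]
grip_width: 0.0444
grasp_force: 0.0
```

```bash
python3 - <<'E'
from h import *
goal(.549,-.1,.0135,1.595)
im=snap('wrist','w3.png')
E
```

```text
t 7.87 tcp [ 0.5496 -0.1015  0.063 ] rpy [-3.1409e+00  2.1000e-03  1.5900e+00] F [-0.6 -0.6 -0. ] w 0.0444 gf 0.0
shift units [ 0.04  -0.014  1.237] roll units -0.01
after roll [ 0.04  -0.014  1.237]
```

View pics/w3.png

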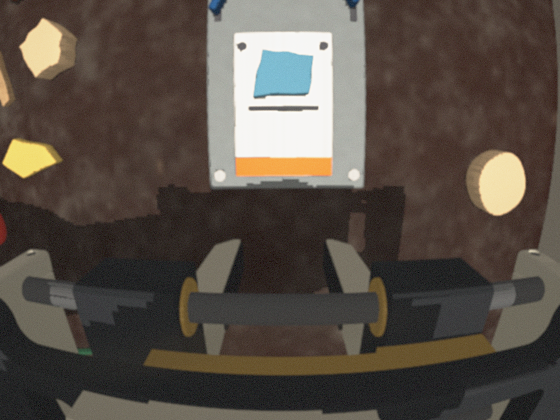

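Wrist view: the carrier lies flat and straight on the bed. Its rear corners are at (236,176) and (332,175) and its nose at (234–332, 32). The bed's front edge is at (208–365, 187), and the fingers are closing behind the carrier.

```bash
python3 - <<'E'
from h import *
im=snap('wrist');f=lambda u,v,z:plane(im,u,v,z,True)[:2].round(4)
print('carrier',[f(*p,.020) for p in((234,32),(332,32),(332,175),(236,176))])
print('bed',[f(*p,.006) for p in((208,187),(365,186),(209,60),(364,60))])
goal(.549,-.1,.0135,1.595)
E
```

```text
carrier [array([0.5152, 0.0332]), array([0.578 , 0.0346]), array([ 0.5807, -0.0596]), array([ 0.5181, -0.0618])]
bed [array([ 0.4959, -0.0721]), array([ 0.6072, -0.0688]), array([0.4962, 0.0174]), array([0.6026, 0.0202])]
t 7.97 tcp [ 0.55   -0.0964  0.0632] rpy [-3.1414e+00 -1.5000e-03  1.5961e+00] F [-0.3  0.1  0.1] w 0.0362 gf 0.0
shift units [-0.091 -0.027  1.243] roll units 0.002
after roll [-0.091 -0.027  1.243]
```

>>> {"op": "servo_tool", "data": {"rows": [{"dp":[0,0,0],"roll":-0.01},{"dp":[0,0,0.4],"roll":0},{"dp":[0,0,0.4],"roll":0},{"dp":[0,0,0.3],"roll":0},{"dp":[0,0,0.12],"roll":0},{"dp":[0,0,0],"roll":0},{"dp":[0,0,0],"roll":0}]}}

```text
time_s: 8.55
tcp_pos: [0.5504, -0.0962, 0.0148]
eef_rot: [3.141, -0.001, 1.603]
force: [0.0, 1.0, -0.0]
grip_width: 0.0004
grasp_force: 0.0
```

```bash
python3 - <<'E'
from h import *
goal(.549,-.075,.0135,1.592)
E
```

```text
t 8.55 tcp [ 0.5504 -0.0962  0.0148] rpy [ 3.1414e+00 -8.0000e-04  1.6028e+00] F [ 0.  1. -0.] w 0.0004 gf 0.0
shift units [ 0.53  -0.018  0.034] roll units 0.022
after roll [ 0.53  -0.024  0.034]
```

>>> {"op": "servo_tool", "data": {"rows": [{"dp":[0.2,0,0.03],"roll":0.014},{"dp":[0.3,0,0],"roll":0},{"dp":[0.2,0,0],"roll":0},{"dp":[0.2,0,0],"roll":0},{"dp":[0.2,0,0],"roll":0},{"dp":[0.2,0,0],"roll":0},{"dp":[0.2,0,0],"roll":0},{"dp":[0.2,0,0],"roll":0}]}}

```text
time_s: 9.22
tcp_pos: [0.5485, -0.029, 0.0136]
eef_rot: [3.141, 0.0, 1.594]
force: [0.5, -1.8, 0.7]
grip_width: 0.0002
grasp_force: 1.0
```

```bash
python3 - <<'E'
from h import *
goal(.5472,.04,.0135,1.596)
E
```

```text
t 9.22 tcp [ 0.5485 -0.029   0.0136] rpy [3.1413e+00 3.0000e-04 1.5936e+00] F [ 0.5 -1.8  0.7] w 0.0002 gf 1.0
shift units [1.725 0.006 0.003] roll units -0.005
after roll [1.725 0.01  0.003]
```

>>> {"op": "servo_tool", "data": {"rows": [{"dp":[0.15,0,0],"roll":0},{"dp":[0.15,0,0],"roll":0},{"dp":[0.15,0,0],"roll":0},{"dp":[0.15,0,0],"roll":0},{"dp":[0.15,0,0],"roll":0},{"dp":[0.15,0,0],"roll":0},{"dp":[0.15,0,0],"roll":0},{"dp":[0.15,0,0],"roll":0}]}}

```text
time_s: 9.88
tcp_pos: [0.5473, 0.0185, 0.0134]
eef_rot: [-3.141, 0.0, 1.593]
force: [0.8, -4.1, 1.9]
grip_width: 0.0001
grasp_force: 1.6
```

>>> {"op": "servo_tool", "data": {"rows": [{"dp":[0.1,0,0],"roll":0},{"dp":[0.1,0,0],"roll":0},{"dp":[0.1,0,0],"roll":0},{"dp":[0.1,0,0],"roll":0},{"dp":[0,0,0],"roll":0}]}}

```text
time_s: 10.3
tcp_pos: [0.5469, 0.0362, 0.0134]
eef_rot: [3.141, -0.002, 1.595]
force: [-0.4, -0.9, -0.6]
grip_width: 0.0006
grasp_force: 0.3
```

```bash
python3 - <<'E'
from h import *
goal(.5462,.08,.0135,1.596)
im=snap('wrist','w4.png')
E
```

```text
t 10.3 tcp [0.5469 0.0362 0.0134] rpy [ 3.1415e+00 -1.5000e-03  1.5954e+00] F [-0.4 -0.9 -0.6] w 0.0006 gf 0.3
shift units [ 1.096  0.009 -0.   ] roll units -0.001
after roll [ 1.096  0.01  -0.   ]
```

View pics/w4.png

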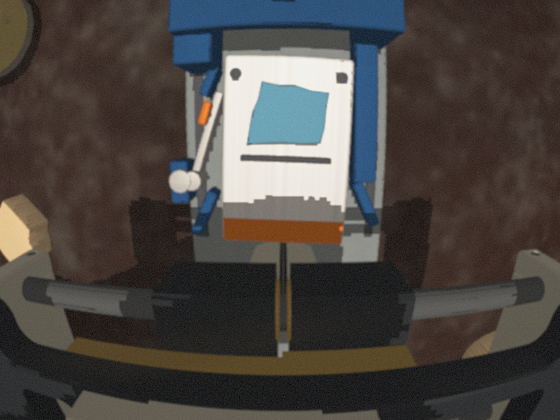

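Wrist view: the carrier is in the channel, its rear stripe at (223–343, 230). The catch leaf is pushed aside along its left side (218,95 to 195,170), and the fingers bear on the middle of the rear edge.

>>> {"op": "servo_tool", "data": {"rows": [{"dp":[0.1,0,0],"roll":0},{"dp":[0.1,0,0],"roll":0},{"dp":[0.1,0,0],"roll":0},{"dp":[0.1,0,0],"roll":0},{"dp":[0.1,0,0],"roll":0},{"dp":[0.1,0,0],"roll":0},{"dp":[0.1,0,0],"roll":0},{"dp":[0.1,0,0],"roll":0}]}}

```text
time_s: 11.02
tcp_pos: [0.5464, 0.067, 0.0135]
eef_rot: [3.141, -0.0, 1.594]
force: [1.9, -1.5, -0.1]
grip_width: 0.0002
grasp_force: 0.9
```

>>> {"op": "servo_tool", "data": {"rows": [{"dp":[0.05,0,0],"roll":0},{"dp":[0.05,0,0],"roll":0},{"dp":[0.05,0,0],"roll":0},{"dp":[0.05,0,0],"roll":0},{"dp":[0.05,0,0],"roll":0}]}}

```text
time_s: 11.43
tcp_pos: [0.5462, 0.0764, 0.0136]
eef_rot: [3.141, 0.0, 1.593]
force: [1.5, -1.6, -0.4]
grip_width: 0.0006
grasp_force: 1.0
```

```bash
python3 - <<'E'
from h import *
goal(.5455,.105,.0135,1.596)
im=snap('wrist');cv2.imwrite('pics/w5.png',cv2.cvtColor(im['pixels'][0:300,120:440],cv2.COLOR_RGB2BGR))
E
```

```text
t 11.43 tcp [0.5462 0.0764 0.0136] rpy [3.1412e+00 1.0000e-04 1.5935e+00] F [ 1.5 -1.6 -0.4] w 0.0006 gf 1.0
shift units [ 0.716 -0.002  0.001] roll units -0.005
after roll [0.716 0.    0.001]
```

View pics/w5.png

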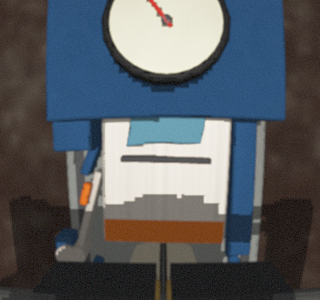

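Wrist crop: the carrier is straight under the bridge. The catch tab at (87,190) is still alongside it, ahead of the rear edge at row 240, so roughly 30 mm remains.

>>> {"op": "servo_tool", "data": {"rows": [{"dp":[0.05,0,0],"roll":0},{"dp":[0.05,0,0],"roll":0},{"dp":[0.05,0,0],"roll":0},{"dp":[0.05,0,0],"roll":0},{"dp":[0.05,0,0],"roll":0},{"dp":[0.05,0,0],"roll":0}]}}

```text
time_s: 11.98
tcp_pos: [0.5459, 0.0886, 0.0136]
eef_rot: [3.141, -0.0, 1.594]
force: [1.1, -1.9, 0.9]
grip_width: 0.0008
grasp_force: 1.1
```

>>> {"op": "servo_tool", "data": {"rows": [{"dp":[0.04,0,0],"roll":0},{"dp":[0.04,0,0],"roll":0},{"dp":[0.04,0,0],"roll":0},{"dp":[0.04,0,0],"roll":0}]}}

```text
time_s: 12.32
tcp_pos: [0.5458, 0.0948, 0.0136]
eef_rot: [3.141, 0.0, 1.594]
force: [1.4, -2.8, 0.6]
grip_width: 0.0006
grasp_force: 1.3
```

>>> {"op": "servo_tool", "data": {"rows": [{"dp":[0.03,0,0],"roll":0},{"dp":[0.03,0,0],"roll":0},{"dp":[0.03,0,0],"roll":0}]}}

```text
time_s: 12.57
tcp_pos: [0.5455, 0.0984, 0.0135]
eef_rot: [-3.142, 0.0, 1.594]
force: [2.2, -2.7, 1.2]
grip_width: 0.0006
grasp_force: 1.3
```

>>> {"op": "servo_tool", "data": {"rows": [{"dp":[0.03,0,0],"roll":0},{"dp":[0.03,0,0],"roll":0}]}}

```text
time_s: 12.73
tcp_pos: [0.5455, 0.1008, 0.0135]
eef_rot: [-3.142, 0.0, 1.594]
force: [1.8, -2.9, 1.3]
grip_width: 0.0006
grasp_force: 1.3
```

>>> {"op": "servo_tool", "data": {"rows": [{"dp":[0.03,0,0],"roll":0},{"dp":[0.03,0,0],"roll":0}]}}

```text
time_s: 12.9
tcp_pos: [0.5453, 0.1029, 0.0135]
eef_rot: [-3.141, 0.001, 1.594]
force: [1.9, -4.8, 2.1]
grip_width: 0.0007
grasp_force: 2.5
```

>>> {"op": "servo_tool", "data": {"rows": [{"dp":[0.03,0,0],"roll":0},{"dp":[0.03,0,0],"roll":0}]}}

```text
time_s: 13.07
tcp_pos: [0.5453, 0.1032, 0.0135]
eef_rot: [-3.141, 0.003, 1.592]
force: [2.2, -6.3, 2.2]
grip_width: 0.0004
grasp_force: 3.4
```

>>> {"op": "servo_tool", "data": {"rows": [{"dp":[0.03,0,0],"roll":0},{"dp":[0.03,0,0],"roll":0}]}}

```text
time_s: 13.23
tcp_pos: [0.5453, 0.1049, 0.0135]
eef_rot: [-3.141, 0.004, 1.592]
force: [2.0, -7.2, 3.6]
grip_width: 0.0006
grasp_force: 3.6
```

>>> {"op": "servo_tool", "data": {"rows": [{"dp":[0.03,0,0],"roll":0},{"dp":[0.03,0,0],"roll":0}]}}

```text
time_s: 13.4
tcp_pos: [0.5452, 0.1069, 0.0135]
eef_rot: [-3.14, 0.005, 1.592]
force: [1.0, -7.9, 3.9]
grip_width: 0.0004
grasp_force: 3.8
```

>>> {"op": "servo_tool", "data": {"rows": [{"dp":[0.03,0,0],"roll":0},{"dp":[0.03,0,0],"roll":0}]}}

```text
time_s: 13.57
tcp_pos: [0.5452, 0.1088, 0.0135]
eef_rot: [-3.14, 0.005, 1.591]
force: [1.9, -7.9, 2.9]
grip_width: 0.0003
grasp_force: 4.1
```

>>> {"op": "servo_tool", "data": {"rows": [{"dp":[0.03,0,0],"roll":0},{"dp":[0.03,0,0],"roll":0}]}}

```text
time_s: 13.73
tcp_pos: [0.5451, 0.1108, 0.0135]
eef_rot: [-3.14, 0.006, 1.591]
force: [0.6, -9.2, 3.5]
grip_width: 0.0003
grasp_force: 4.4
```

>>> {"op": "servo_tool", "data": {"rows": [{"dp":[0.03,0,0],"roll":0}]}}

```text
time_s: 13.82
tcp_pos: [0.5451, 0.1118, 0.0135]
eef_rot: [-3.14, 0.006, 1.591]
force: [2.2, -8.8, 3.9]
grip_width: 0.0003
grasp_force: 4.5
```

>>> {"op": "servo_tool", "data": {"rows": [{"dp":[0.03,0,0],"roll":0}]}}

```text
time_s: 13.9
tcp_pos: [0.5451, 0.1128, 0.0135]
eef_rot: [-3.14, 0.006, 1.591]
force: [1.1, -9.0, 3.2]
grip_width: 0.0004
grasp_force: 4.7
```

>>> {"op": "servo_tool", "data": {"rows": [{"dp":[0.03,0,0],"roll":0}]}}

```text
time_s: 13.98
tcp_pos: [0.5451, 0.1137, 0.0136]
eef_rot: [-3.14, 0.007, 1.591]
force: [0.9, -9.5, 3.6]
grip_width: 0.0006
grasp_force: 4.8
```

>>> {"op": "servo_tool", "data": {"rows": [{"dp":[0.03,0,0],"roll":0}]}}

```text
time_s: 14.07
tcp_pos: [0.5449, 0.1148, 0.0135]
eef_rot: [-3.14, 0.007, 1.591]
force: [0.5, -9.1, 4.2]
grip_width: 0.0002
grasp_force: 4.7
```

```bash
python3 - <<'E'
from h import *
goal(.5455,.12,.0135,1.596)
im=snap('wrist');cv2.imwrite('pics/w6.png',cv2.resize(cv2.cvtColor(im['pixels'][90:290,160:400],cv2.COLOR_RGB2BGR),None,fx=2.5,fy=2.5))
E
```

```text
t 14.07 tcp [0.5449 0.1148 0.0135] rpy [-3.1397  0.007   1.5905] F [ 0.5 -9.1  4.2] w 0.0002 gf 4.7
shift units [ 0.131  0.017 -0.001] roll units -0.011
after roll [ 0.131  0.018 -0.001]
```

View pics/w6.png

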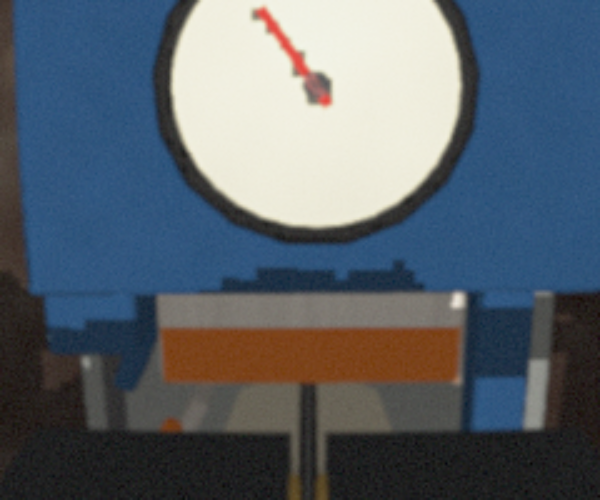

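Wrist crop: the leaf tip at (205,402) now juts inboard of the carrier's left edge (165) and sits behind the rear edge (row 382), so the catch looks snapped in. I'll nudge it a little further to feel the wall, then back off.

>>> {"op": "servo_tool", "data": {"rows": [{"dp":[0.025,0,0],"roll":0}]}}

```text
time_s: 14.2
tcp_pos: [0.5447, 0.1155, 0.0135]
eef_rot: [-3.139, 0.007, 1.59]
force: [1.6, -10.7, 4.9]
grip_width: 0.0008
grasp_force: 5.1
```

>>> {"op": "servo_tool", "data": {"rows": [{"dp":[0.025,0,0],"roll":0}]}}

```text
time_s: 14.28
tcp_pos: [0.5447, 0.1163, 0.0135]
eef_rot: [-3.139, 0.008, 1.59]
force: [1.6, -10.4, 4.6]
grip_width: 0.0004
grasp_force: 5.2
```

>>> {"op": "servo_tool", "data": {"rows": [{"dp":[-0.05,0,0],"roll":0},{"dp":[-0.05,0,0],"roll":0},{"dp":[-0.05,0,0],"roll":0},{"dp":[-0.05,0,0],"roll":0}]}}

```text
time_s: 14.62
tcp_pos: [0.5448, 0.1144, 0.0135]
eef_rot: [-3.141, -0.001, 1.594]
force: [1.4, -2.5, 2.4]
grip_width: 0.0004
grasp_force: 1.3
```

>>> {"op": "servo_tool", "data": {"rows": [{"dp":[-0.05,0,0],"roll":0},{"dp":[-0.1,0,0],"roll":0},{"dp":[-0.3,0,0],"roll":0},{"dp":[-0.5,0,0],"roll":0},{"dp":[-0.5,0,0],"roll":0},{"dp":[0,0,0],"roll":0}]}}

```text
time_s: 15.12
tcp_pos: [0.5458, 0.0504, 0.0129]
eef_rot: [-3.139, 0.003, 1.587]
force: [-0.0, -1.2, -0.3]
grip_width: 0.0005
grasp_force: 0.0
```

```bash
python3 - <<'E'
from h import *
goal(.549,.03,.06,1.596)
im=snap('wrist');cv2.imwrite('pics/w7.png',cv2.resize(cv2.cvtColor(im['pixels'][0:200,160:400],cv2.COLOR_RGB2BGR),None,fx=2.5,fy=2.5))
E
```

```text
t 15.12 tcp [0.5458 0.0504 0.0129] rpy [-3.1394  0.0034  1.5874] F [-0.  -1.2 -0.3] w 0.0005 gf 0.0
shift units [-0.514  0.068 -1.176] roll units -0.017
after roll [-0.515  0.064 -1.176]
```

View pics/w7.png

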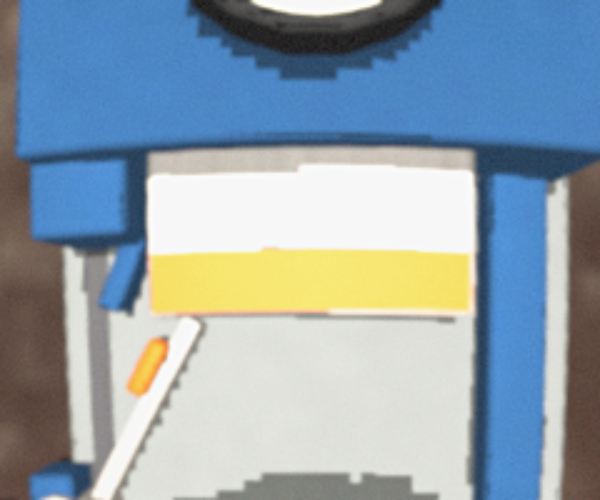

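Wrist crop: the catch tip at (190,322) is sprung in against the carrier's rear edge (row 312). The carrier is straight and held, so it is latched. I'll lift clear and hand in.

>>> {"op": "servo_tool", "data": {"rows": [{"dp":[-0.3,0,-0.3],"roll":0},{"dp":[-0.4,0,-0.7],"roll":0},{"dp":[-0.4,0,-0.8],"roll":0},{"dp":[-0.3,0,-0.8],"roll":0},{"dp":[0,0,-0.4],"roll":0},{"dp":[0,0,0],"roll":0},{"dp":[0,0,0],"roll":0}]}}

```text
time_s: 15.75
tcp_pos: [0.548, 0.0017, 0.1341]
eef_rot: [3.14, -0.002, 1.596]
force: [-0.9, 0.1, -0.6]
grip_width: 0.0003
grasp_force: 0.0
```

```bash
python3 -c "
from h import *
goal(.5,0,.1,1.6);print(close_job())"
```

```text
t 15.75 tcp [0.548  0.0017 0.1341] rpy [ 3.1398e+00 -1.6000e-03  1.5957e+00] F [-0.9  0.1 -0.6] w 0.0003 gf 0.0
shift units [-0.014 -1.202  0.849] roll units -0.009
after roll [-0.009 -1.202  0.849]
the job is handed in; nothing more can be done
None
```

The carrier is in the gauge with the catch snapped in behind its rear edge; I stopped the push at about 11 N, before feeling the end wall, then backed the arm clear, never went near the three bystanders, and handed the job in at 15.75 s (no verdict was returned).

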